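# Fasten the open draw latch on the jeweller's case

## Task

The jeweller's wooden case is shut but one of the two draw latches on its lid is still undone. Swing that latch's wire loop over so that it drops behind its hook-shaped keeper, and then, with the loop hooked, press the latch's lever down over centre until it lies flat and stays there by itself.

Things in the scene. Friction and masses are not known exactly. Their poses are not given: they have to be found in the camera images.
- latch: Undone steel draw latch on a wooden case's flat lid, 70 mm up; its twin beside it is already fastened. Origin: on the lid below the lever's pivot (22 mm up); x points to the keeper, z up. Keeper: J hook 26 mm wide, web x 54-60 mm, top 26 mm up, lip overhanging away from the pivot to x 66, its underside 21 mm up; sprung, gives 8 mm towards the pivot, 8 N/mm. Beyond it a shelf 12 mm high, x 63-95.
- lever (a joint): Flat lever, 62 mm from pivot to tip, 21-28 mm wide, 5 mm thick. Rad: 0 = closed, flat, pointing away from the keeper (latch -x); pi/2 upright; starts at 1.7 to 2.1, leaning towards the keeper. Stays where left (1.5 N at the tip). With the loop hooked it resists with up to about 5 N at the tip, passes centre near 0.35, then snaps to 0 and holds.
- loop (a joint): Wire loop, a U of 6 mm steel, 46 mm wide, on a pin on the lever 22 mm from its pivot, so closing the lever draws it back. Rad, relative to the lever: loop minus lever = elevation above level towards the keeper (pi/2 upright). Starts on its stop, 3.92, leaning back away from the keeper. Swings freely: pushed past upright it falls and, with the lever raised (over 1.6), lands behind the lip.
- loop_bar (a point): Centre of the loop's end bar (6 mm thick, 40 mm long along the latch's y), 80 mm from the loop's pin. At the start 100 to 125 mm above the lid and over 20 mm higher than the lever's tip. Fallen behind the keeper: x about 70 to 80 mm from the latch's origin, 15 mm above the lid, on the shelf. Drawn tight: x about 59 mm, 15 mm up, under the lip.

How it is judged:
On the way:
1. the loop's bar lies behind the keeper's lip, below its level, with the lever still raised (x of loop_bar in the frame of latch above 0.062 m and z of loop_bar in the frame of latch below 0.021 m and value of joint lever above 1 rad), for 0.2 s.
At the end, for the whole second after the job is handed in: The lever lies closed (within 0.1 rad of flat) and at rest, and the loop's bar sits under the keeper's lip (54.5 to 66 mm from the latch's origin along its x axis, less than 21 mm above the lid) (value of joint lever below 0.1 rad and velocity of joint lever below 0.05 rad/s and x of loop_bar in the frame of latch between 0.0545 and 0.066 m and z of loop_bar in the frame of latch below 0.021 m); the robot touches nothing.
It also fails if it takes over 35 s, if anything falls off the work surface, if the arm or the gripper's body presses on something with over 40 N, if the wrist force passes 120 N, or if a joint passes its speed limit or range.

## Robot

A 6-joint arm with a two-finger parallel gripper is mounted at the origin on the work surface. World frame = base frame: x ahead of the robot, y to its left, z up, the work surface at z = 0. Lengths are in m, angles in rad, forces in N, time in s.
With the tool pointing down it reaches from about 0.425 to 0.95 m from the base axis. Payload 3.5 kg.
Tool frame: the origin (TCP) lies between the finger pads; the fingertips stand 14 mm ahead of it and the grasp point (between the pads) lies 5 mm behind it (ctrl.tip_extent is the distance from the TCP to the fingertips, in m); x points along the fingers, z is the direction in which the jaws open and shut, and the axes are right-handed (so a half turn about x gives the same grasp; the last joint's range is limited). The gripper opens to 85 mm and grips with 20 to 120 N. Pads are 22 mm wide; open, the fingers measure 114 mm over their backs; the gripper's body (76 mm by 85 mm) begins 54 mm behind the grasp point. The pads swing forward as they close: fully open they stand 13 mm farther back than shut.
Start: joints at [-1.436, 0.286, 1.577, -0, 1.279, -0.15], TCP at [0.19, -0.648, 0.245] pointing down, gripper open.
Joint ranges: [-2.77, 2.77], [-0.9, 2.22], [0.21, 2.48], [-1.53, 4.67], [0.24, 2.81], [-2.84, 2.84]. Speed limits (rad/s): [2.79, 2.79, 3.14, 3.14, 3.14, 3.14].

## Interface

Orientations are given as a unit quaternion [x, y, z, w].
In Python, from plant import ctrl gives the robot as it stands.
- The arm moves only by the tool move_arm, never from a script. Its argument "commands" is one flat list of numbers, 4 for each row, row after row: the shift along the tool's x, y, z in units of 25 mm (1.0 is 25 mm), then the turn about the tool's x in units of 5 degrees (1.0 is 5 degrees). A call has 1 to 20 rows; each row shifts and turns the commanded pose from where the row before left it, along the tool's axes as they then stand; what a row does not reach is not made up. A row lasts 1/8 s, in which the tool goes at most 62.5 mm and 10.7 degrees, less where a joint would pass 70% of its speed; a pose out of reach is approached as far as the arm can. A call is refused whole if a number of a shift passes 1 or a number of a turn 1, either way. A call with a gripper value outside its range is refused whole. "jaw" is the finger opening in mm, from 0 to 85.4, set as the call begins (left out, the last holds). The fingers move at their own pace and stop on an object; "force" is the grip in N (left out, the last holds). Time passes only in rows, so rows that do not move let the fingers close. It gives the time, the measured TCP pose, the force and the opening at its end, in the units of the state.
- ctrl.get_state(): the state, without advancing time (a new reading comes with each control period).
- ctrl.read_camera(name): name is "scene" or "top" or "wrist"; returns the picture (420x560x3 uint8, red, green, blue); there is no depth.
- ctrl.get_calibration(name): a dict with "camera_matrix" (3x3 intrinsics, pixels), "camera_from_world" (4x4, takes a point from world to camera coordinates); the wrist camera has in their place "mount" (4x4, takes a point from camera to tool coordinates, whose origin is the TCP and whose axes are the tool frame's). Camera axes: x right, y down, z forward; pixel columns grow to the right and rows downward; lengths in m; the calibration is good to about 2 mm. A picture is of the moment at which its call begins: read the wrist's pose just before it. get_calibration takes no time and is no camera call.
- ctrl.sign_off(): hands the job in, once; it reports no verdict.
The state is a dict: "time": time; "qpos": joint angles; "dq": joint speeds; "joint_efforts": joint torques, N m; "eef_pos": TCP position; "tcp_rot": TCP orientation; "contact_force": force on the tool from outside, world axes, zero at the start; "wrist_torque": the same for the moment, N m; "opening": opening from 0.0 (shut) to 1.0 (fully open).
Only numpy, scipy, OpenCV 4.12 (cv2) and the standard library are available. Lean on these libraries where they do the work, as an engineer would, in place of code of your own. Each camera call takes 0.05 s, during which the arm holds its last target.

## Working session

There is one attempt and no reset: what is moved stays moved. The work goes in short steps, Python scripts to look and compute and a tool call to move; the robot and the scene stay as the last step left them, time stands still between calls to the robot, and variables do not carry over. Pictures are saved under pics/ and viewed, and the job is handed in when it is done.

Besides the shell and the picture viewer there is one more tool, called after ">>>" by a JSON object that holds its "op" and its "data". move_arm: Moves the arm, as the interface text tells. Its arguments: {"type":"object","properties":{"commands":{"type":"array"},"jaw":{"type":"number"},"force":{"type":"number"}},"required":["commands"]}

```bash
ls; mkdir -p pics; python3 - <<'E'
from plant import ctrl
import cv2
s=ctrl.get_state(); print(s)
for n in ["scene","top"]:
    cv2.imwrite(f"pics/{n}0.png",ctrl.read_camera(n)[:,:,::-1]); 
for n in ["scene","top","wrist"]: print(n,ctrl.get_calibration(n))
E
```

```text
pics
{'time': 0.0, 'qpos': array([-1.43600615e+00,  2.87168253e-01,  1.57819393e+00, -2.44419918e-05,
        1.27861120e+00, -1.49960137e-01]), 'dq': array([-0.00113378,  0.00110368,  0.00053877,  0.00066442,  0.00165482,
       -0.00015176]), 'joint_efforts': array([-6.40287799e-04, -4.05986559e+01, -2.92624193e+01, -2.16572307e-04,
        5.87431190e-03, -5.71664060e-06]), 'eef_pos': array([ 0.18958213, -0.64716843,  0.24393626]), 'tcp_rot': array([ 0.42458514,  0.56648584, -0.42339739,  0.56529275]), 'contact_force': array([0.45158512, 0.4177583 , 0.01495478]), 'wrist_torque': array([-0.0201304 , -0.01414249,  0.01695077]), 'opening': 0.9996076022631175}
scene {'camera_matrix': array([[404.32402753,   0.        , 281.4879344 ],
       [  0.        , 404.32402753, 204.39619696],
       [  0.        ,   0.        ,   1.        ]]), 'camera_from_world': array([[ 0.04304268,  0.99904693,  0.00724992, -0.05278298],
       [ 0.60018698, -0.02005567, -0.79960825, -0.22857292],
       [-0.79870077,  0.03876859, -0.60047821,  1.15488858],
       [ 0.        ,  0.        ,  0.        ,  1
[... 383 characters left out ...]
      [ 1.85022936e-01, -1.13096797e-02, -9.82669122e-01,
         6.58441733e-01],
       [ 0.00000000e+00,  0.00000000e+00,  0.00000000e+00,
         1.00000000e+00]])}
wrist {'camera_matrix': array([[334.53451726,   0.        , 279.57147847],
       [  0.        , 334.53451726, 207.54029157],
       [  0.        ,   0.        ,   1.        ]]), 'mount': array([[-7.95645566e-04, -3.21979676e-01,  9.46746247e-01,
        -1.28882183e-01],
       [-1.30912647e-05, -9.46746543e-01, -3.21979787e-01,
         8.32409795e-02],
       [ 9.99999683e-01, -2.68575896e-04,  7.49059568e-04,
         6.58283103e-04],
       [ 0.00000000e+00,  0.00000000e+00,  0.00000000e+00,
         1.00000000e+00]])}
```

View pics/scene0.png

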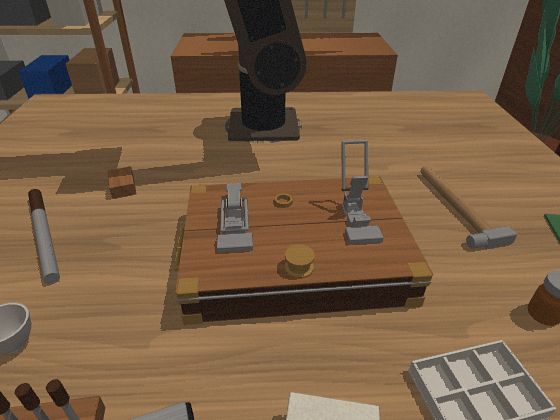

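View pics/top0.png

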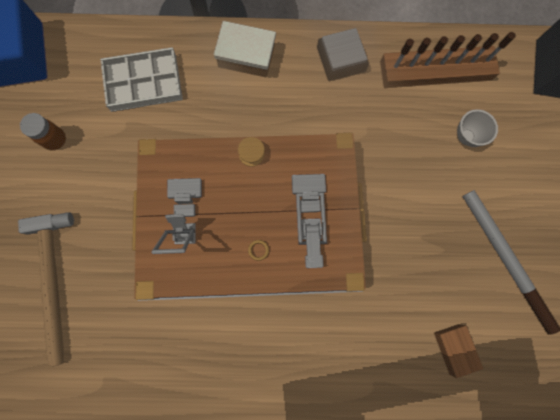

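```bash
cat > h.py <<'E'
import numpy as np, cv2
from plant import ctrl
def ray(n,u,v,st=None):
    c=ctrl.get_calibration(n);K=c["camera_matrix"]
    d=np.linalg.inv(K)@[u,v,1.]
    if n=="wrist":
        from scipy.spatial.transform import Rotation as R
        M=c["mount"];Rt=R.from_quat(st["tcp_rot"]).as_matrix()
        return st["eef_pos"]+Rt@M[:3,3], Rt@M[:3,:3]@d
    T=c["camera_from_world"];R_=T[:3,:3]
    return -R_.T@T[:3,3], R_.T@d
def plane(n,u,v,z,st=None):
    o,d=ray(n,u,v,st); return o+d*(z-o[2])/d[2]
def tri(*obs):
    A=np.zeros((3,3));b=np.zeros(3);rs=[ray(*o) for o in obs]
    for o,d in rs:
        d=d/np.linalg.norm(d);P=np.eye(3)-np.outer(d,d);A+=P;b+=P@o
    X=np.linalg.solve(A,b)
    return X,[np.linalg.norm(np.cross(X-o,d/np.linalg.norm(d)))*1e3 for o,d in rs]
E
python3 - <<'E'
import cv2
s=cv2.imread("pics/scene0.png");t=cv2.imread("pics/top0.png")
cv2.imwrite("pics/s0z.png",cv2.resize(s[130:260,310:410],None,fx=6,fy=4.6*1.0 and 6,interpolation=cv2.INTER_CUBIC)[:600*2:][:780])
cv2.imwrite("pics/s0z.png",cv2.resize(s[135:255,310:410],None,fx=5,fy=5,interpolation=cv2.INTER_CUBIC))
cv2.imwrite("pics/t0z.png",cv2.resize(t[165:285,130:230],None,fx=5,fy=5,interpolation=cv2.INTER_CUBIC))
E
```

```text
(no output)
```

View pics/s0z.png

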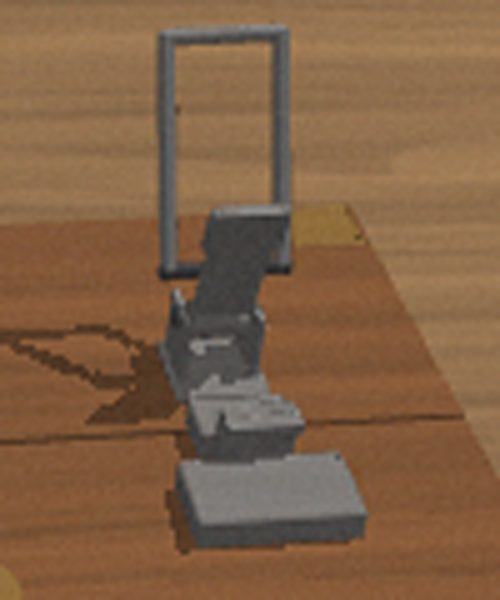

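View pics/t0z.png

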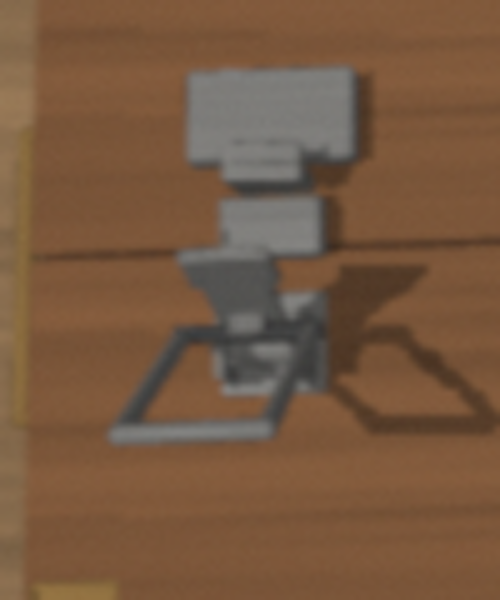

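```bash
python3 - <<'E'
from h import *
np.set_printoptions(precision=4,suppress=True)
T=lambda u,v:("top",130+(u-2)/5,165+(v-2)/5)
S=lambda u,v:("scene",310+(u-2)/5,135+(v-2)/5)
print("bar+y",tri(T(112,436),S(286,36)))
print("bar-y",tri(T(271,430),S(164,38)))
print("levertip+y",tri(T(180,255),S(290,210)))
print("levertip-y",tri(T(268,250),S(212,212)))
for p in [(190,70),(355,68),(357,160),(190,160)]: print("shelf",plane(*T(*p),.082))
for p in [(223,143),(300,143)]: print("keepertop farside",plane(*T(*p),.096))
for p in [(180,458),(338,456),(366,514),(196,524)]: print("shelf sc",plane(*S(*p),.082))
for p in [(222,198),(322,198),(325,252),(222,252)]: print("block",plane(*T(*p),.07))
for p in [(220,390),(325,390)]: print("base",plane(*T(*p),.07))
E
```

```text
bar+y (array([0.4561, 0.1772, 0.1851]), [np.float64(0.4405251387492073), np.float64(0.4405251387491481)])
bar-y (array([0.4586, 0.1343, 0.1862]), [np.float64(0.22761841293923166), np.float64(0.22761841293921933)])
levertip+y (array([0.5122, 0.1709, 0.1512]), [np.float64(0.17532285567620395), np.float64(0.17532285567615502)])
levertip-y (array([0.514 , 0.1448, 0.1522]), [np.float64(0.24310690789040154), np.float64(0.24310690789041542)])
shelf [0.5861 0.1895 0.082 ]
shelf [0.588  0.1343 0.082 ]
shelf [0.5565 0.1321 0.082 ]
shelf [0.5553 0.1875 0.082 ]
keepertop farside [0.5583 0.1736 0.096 ]
keepertop farside [0.5588 0.1486 0.096 ]
shelf sc [0.5546 0.1344 0.082 ]
shelf sc [0.5554 0.1869 0.082 ]
shelf sc [0.5843 0.1892 0.082 ]
shelf sc [0.5871 0.1339 0.082 ]
block [0.5449 0.1789 0.07  ]
block [0.5456 0.1452 0.07  ]
block [0.5272 0.1432 0.07  ]
block [0.5265 0.1777 0.07  ]
base [0.4801 0.1755 0.07  ]
base [0.4808 0.1407 0.07  ]
```

```bash
python3 - <<'E'
from h import *
from scipy.spatial.transform import Rotation as R
np.set_printoptions(precision=4,suppress=True)
s=ctrl.get_state();M=R.from_quat(s["tcp_rot"]).as_matrix();print(M)
y=np.arctan2(M[1,2],M[0,2]);print("z yaw deg",np.degrees(y),s["time"])
p=s["eef_pos"]
for w in ([.45,-.3],[.428,.154]):
    d=np.r_[w,.245]-p;print(w,M.T@d/.025)
E
```

```text
[[-0.0003  0.9597  0.281 ]
 [ 0.0022  0.281  -0.9597]
 [-1.      0.0003 -0.0021]]
z yaw deg -73.68241751583328 0.1
[0.45, -0.3] [ -0.0114  13.8988 -10.4034]
[0.428, 0.154] [  0.028   18.1565 -28.0791]
```

>>> {"op": "move_arm", "data": {"commands": [0, 0, 0, 0.88, 0, 0, 0, 0.88, 0, 0, 0, 0.87, 0, 1, -1, 0, 0, 1, -1, 0, 0, 1, -1, 0, 0, 1, -1, 0, 0, 1, -1, 0, 0, 1, -1, 0, 0, 1, -1, 0, 0, 1, -1, 0, 0, 1, -1, 0, 0, 1, -1, 0, 0, 1, -1, 0, 0, 0.5, -1, 0, 0, 0, -1, 0, 0, 0, -1, 0, 0, 0, -1, 0, 0, 0, -1, 0, 0, 0, -1, 0], "jaw": 0, "force": 40}}

```text
time: 2.6
eef_pos: [0.4529, -0.206, 0.2455]
tcp_rot: [0.486, 0.513, -0.486, 0.514]
contact_force: [0.2, -0.9, -0.2]
opening: -0.002
```

```bash
cat > rel.py <<'E'
from h import *
from scipy.spatial.transform import Rotation as R
np.set_printoptions(precision=4,suppress=True)
O=np.array([.4927,.1565,.07]);a=.055
L=np.array([[np.cos(a),np.sin(a),0],[-np.sin(a),np.cos(a),0],[0,0,1]])
def rel():
    s=ctrl.get_state();M=R.from_quat(s["tcp_rot"]).as_matrix()
    print("t",s["time"],"eef",s["eef_pos"],"in latch mm",L@(s["eef_pos"]-O)*1e3,"zyaw",np.degrees(np.arctan2(M[1,2],M[0,2])),"F",s["contact_force"],"op",s["opening"])
    return s
if __name__=="__main__": rel(); print(ctrl.tip_extent)
E
python3 rel.py
```

```text
t 2.6 eef [ 0.4529 -0.206   0.2455] in latch mm [ -59.6919 -359.8047  175.4543] zyaw -86.85170903291159 F [ 0.1582 -0.857  -0.2107] op -0.001781557887610741
0.014
```

>>> {"op": "move_arm", "data": {"commands": [0, 0, -1, 0, 0, 0, -1, 0, 0, 0, -1, 0, 0, 0, -1, 0, 0, 0, -1, 0, 0, 0, -1, 0, 0, 0, -1, 0, 0, 0, -1, 0, 0, 0, -1, 0, 0, 0, -1, 0, 0, 0, -1, 0, 0, 0, -1, 0, 0, 0, -1, 0, 0, 0, -1, 0, 0, 0, -0.4, 0, 0, 0, 0, 0]}}

```text
time: 4.6
eef_pos: [0.433, 0.1523, 0.2454]
tcp_rot: [0.486, 0.514, -0.486, 0.514]
contact_force: [0.5, -0.2, -0.1]
opening: 0.003
```

```bash
python3 - <<'E'
from rel import *
rel()
for n in ["scene","wrist"]:cv2.imwrite(f"pics/{n}1.png",ctrl.read_camera(n)[:,:,::-1])
E
```

```text
t 4.6 eef [0.433  0.1523 0.2454] in latch mm [-59.829   -0.9625 175.3849] zyaw -86.76092880891945 F [ 0.4871 -0.1945 -0.088 ] op 0.002984577111410796
```

View pics/scene1.png

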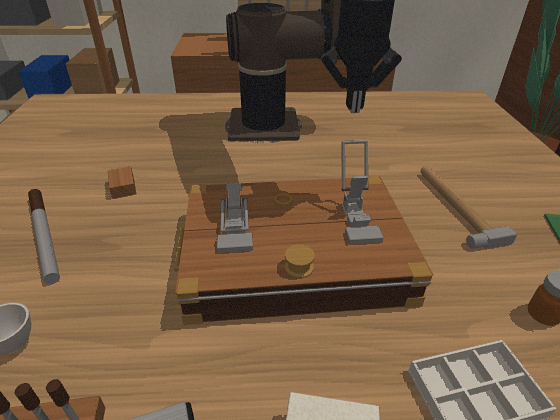

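View pics/wrist1.png

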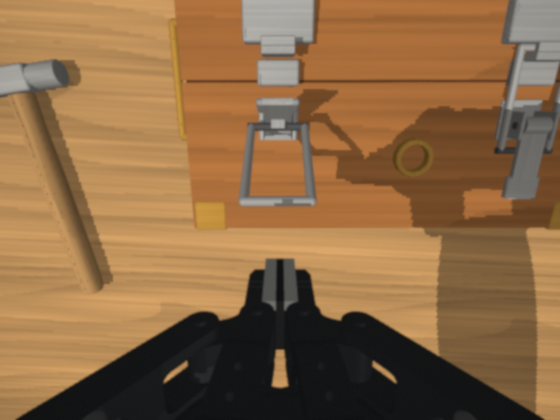

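>>> {"op": "move_arm", "data": {"commands": [1, 0, 0, 0, 1, 0, 0, 0, 0.3, 0, 0, 0, 0, 0, 0, 0, 0, 0.4, 0, 0, 0, 0.4, 0, 0, 0, 0.4, 0, 0, 0, 0.4, 0, 0, 0, 0.4, 0, 0, 0, 0.4, 0, 0, 0, 0.3, 0, 0, 0, 0, 0, 0]}}

```text
time: 6.2
eef_pos: [0.5012, 0.1556, 0.1878]
tcp_rot: [0.486, 0.514, -0.486, 0.514]
contact_force: [0.1, 0.6, 0.4]
opening: -0.0
```

```bash
python3 - <<'E'
from rel import *
rel()
for n in ["scene","wrist"]:cv2.imwrite(f"pics/{n}2.png",ctrl.read_camera(n)[:,:,::-1])
E
```

```text
t 6.2 eef [0.5012 0.1556 0.1878] in latch mm [  8.4458  -1.3732 117.7928] zyaw -86.8398981776284 F [0.1314 0.6167 0.3965] op -0.00020283603974828316
```

View pics/scene2.png

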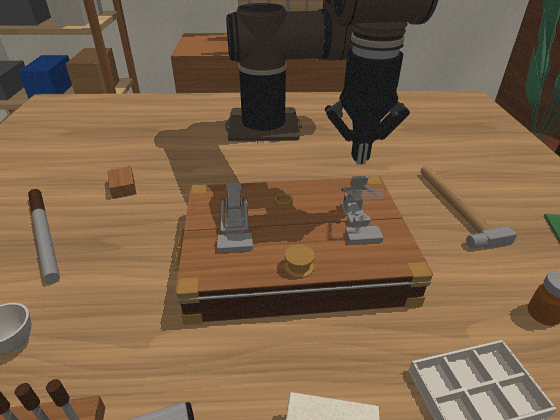

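View pics/wrist2.png

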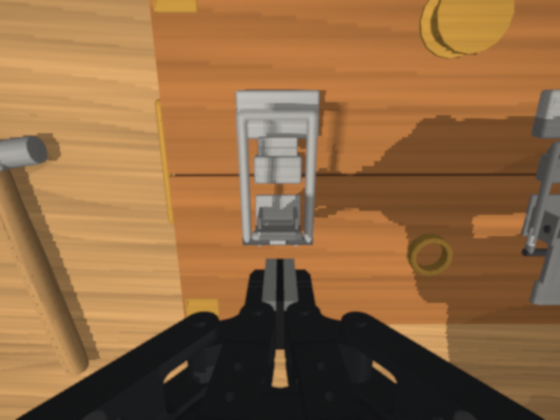

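>>> {"op": "move_arm", "data": {"commands": [-1, 0, 0, 0, 0, 0, 0, 0, 0, 0, 0, 0]}}

```text
time: 6.68
eef_pos: [0.5003, 0.1556, 0.2123]
tcp_rot: [0.486, 0.514, -0.486, 0.514]
contact_force: [0.1, -0.4, -0.7]
opening: -0.002
```

```bash
python3 - <<'E'
from rel import *
rel()
s=ctrl.read_camera("scene")[:,:,::-1]; t=ctrl.read_camera("top")[:,:,::-1]; 
a=cv2.resize(s[135:255,310:410],None,fx=4.9,fy=4.9,interpolation=cv2.INTER_CUBIC)
st=ctrl.get_state();w=ctrl.read_camera("wrist")[:,:,::-1]
b=cv2.resize(w[60:280,200:340],a.shape[1::-1][:0] or (374,588),interpolation=cv2.INTER_CUBIC)
cv2.imwrite("pics/z3.png",np.hstack([a,b][:1])[:,:400] if 0 else cv2.resize(np.hstack([a,b]),(800,540)))
E
```

```text
t 6.675 eef [0.5003 0.1556 0.2123] in latch mm [  7.5657  -1.2952 142.2875] zyaw -86.82806320737365 F [ 0.092  -0.3822 -0.7387] op -0.0018924755589027314
```

View pics/z3.png

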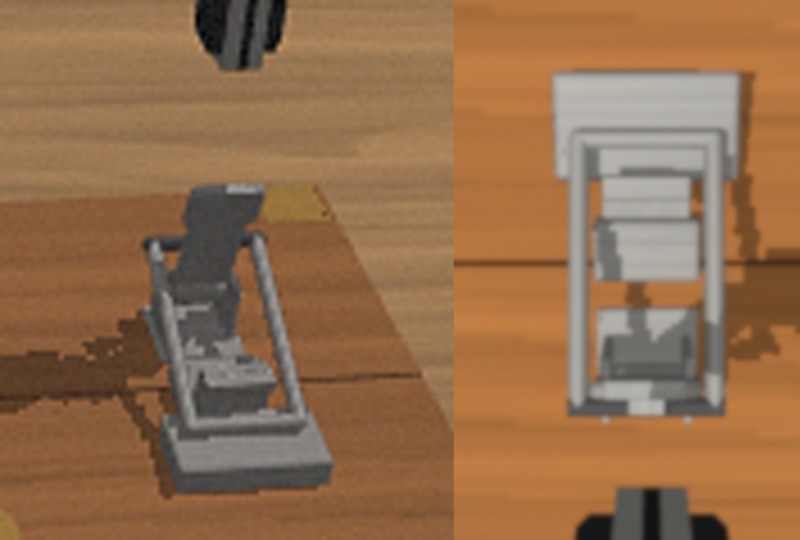

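>>> {"op": "move_arm", "data": {"commands": [0, 0.75, 0, 0, 0, 0.75, 0, 0, 0, 0, 0, 0, 0.9, 0, 0, 0, 0.9, 0, 0, 0, 0.85, 0, 0, 0, 0, 0, 0, 0, 0, -0.3, 0, 0, 0, -0.3, 0, 0, 0, -0.3, 0, 0, 0, -0.35, 0, 0, 0, 0, 0, 0]}}

```text
time: 8.32
eef_pos: [0.5059, 0.156, 0.1465]
tcp_rot: [0.486, 0.514, -0.486, 0.513]
contact_force: [-0.1, 0.4, 0.9]
opening: 0.001
```

```bash
python3 - <<'E'
from rel import *
rel()
s=ctrl.read_camera("scene")[:,:,::-1]
st=ctrl.get_state();w=ctrl.read_camera("wrist")[:,:,::-1]
cv2.imwrite("pics/z4.png",np.hstack([cv2.resize(s[115:255,310:410],(400,560),interpolation=cv2.INTER_CUBIC),cv2.resize(w[0:420,180:380],(267,560))]))
E
```

```text
t 8.325 eef [0.5059 0.156  0.1465] in latch mm [13.1943 -1.228  76.5474] zyaw -86.82066539073422 F [-0.1044  0.4166  0.8591] op 0.0007614453043007587
```

View pics/z4.png

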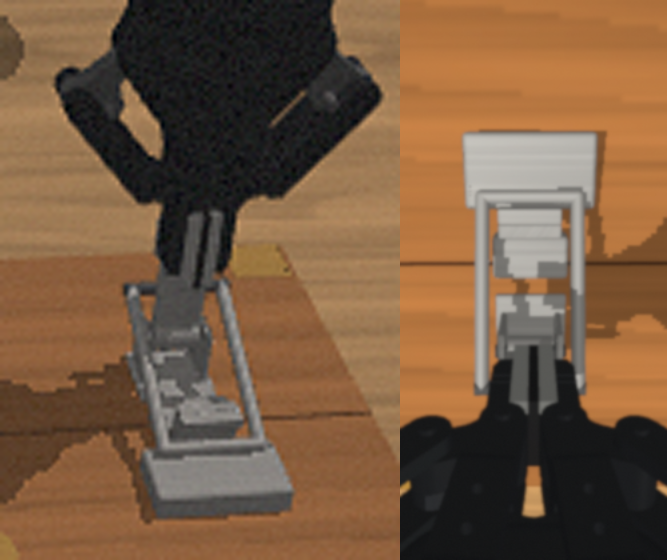

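>>> {"op": "move_arm", "data": {"commands": [-0.03, -0.32, 0, 0, -0.02, -0.31, 0, 0, 0.06, -0.27, 0, 0, 0.08, -0.27, 0, 0, 0.15, -0.26, 0, 0, 0.17, -0.25, 0, 0, 0, 0, 0, 0]}}

```text
time: 9.3
eef_pos: [0.4653, 0.1537, 0.1369]
tcp_rot: [0.486, 0.513, -0.486, 0.514]
contact_force: [3.1, 0.3, 1.6]
opening: -0.003
```

```bash
python3 - <<'E'
from rel import *
rel()
s=ctrl.read_camera("scene")[:,:,::-1]
st=ctrl.get_state();w=ctrl.read_camera("wrist")[:,:,::-1]
cv2.imwrite("pics/z5.png",np.hstack([cv2.resize(s[115:255,310:410],(400,560),interpolation=cv2.INTER_CUBIC),cv2.resize(w[0:420,180:380],(267,560))]))
E
```

```text
t 9.3 eef [0.4653 0.1537 0.1369] in latch mm [-27.4839  -1.2902  66.869 ] zyaw -86.83082248373147 F [3.0806 0.324  1.5764] op -0.002600967837240227
```

View pics/z5.png

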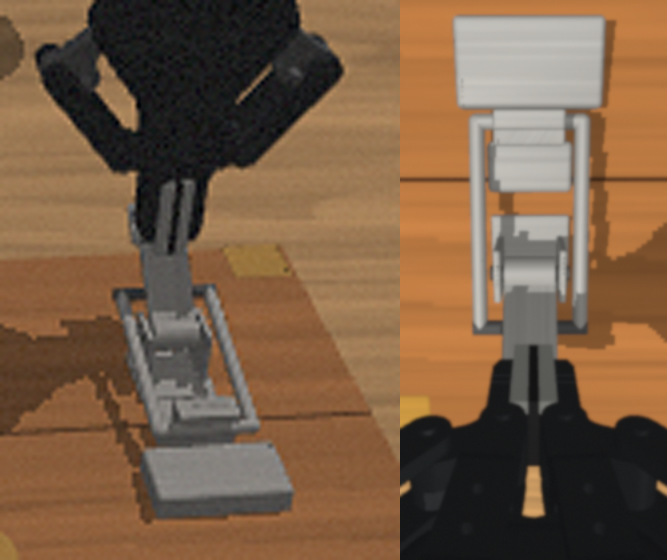

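>>> {"op": "move_arm", "data": {"commands": [0.15, -0.16, 0, 0, 0.16, -0.16, 0, 0, 0.18, -0.12, 0, 0, 0.19, -0.1, 0, 0, 0.2, -0.06, 0, 0, 0.2, -0.04, 0, 0, 0.05, 0, 0, 0, 0, 0, 0, 0]}}

```text
time: 10.4
eef_pos: [0.4487, 0.1528, 0.1101]
tcp_rot: [0.485, 0.514, -0.487, 0.513]
contact_force: [-7.0, -1.9, 15.7]
opening: 0.006
```

```bash
python3 - <<'E'
from rel import *
rel()
s=ctrl.read_camera("scene")[:,:,::-1]
st=ctrl.get_state();w=ctrl.read_camera("wrist")[:,:,::-1]
cv2.imwrite("pics/z6.png",np.hstack([cv2.resize(s[115:255,310:410],(400,560),interpolation=cv2.INTER_CUBIC),cv2.resize(w[0:420,180:380],(267,560))]))
E
```

```text
t 10.4 eef [0.4487 0.1528 0.1101] in latch mm [-44.1346  -1.3002  40.1278] zyaw -86.80734409636507 F [-7.0378 -1.8665 15.7135] op 0.006340844912773199
```

View pics/z6.png

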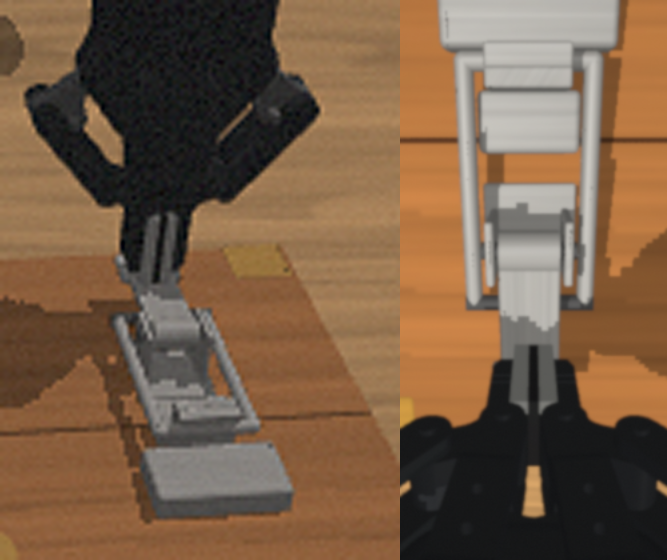

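>>> {"op": "move_arm", "data": {"commands": [-0.4, 0, 0, 0, -0.8, 0, 0, 0, -1, 0, 0, 0, -1, 0, 0, 0, -1, 0, 0, 0, 0, 0, 0, 0]}}

```text
time: 11.25
eef_pos: [0.4504, 0.1529, 0.2151]
tcp_rot: [0.487, 0.513, -0.485, 0.515]
contact_force: [-0.3, -0.8, 0.5]
opening: 0.0
```

```bash
python3 - <<'E'
from rel import *
rel()
s=ctrl.read_camera("scene")[:,:,::-1];t=ctrl.read_camera("top")[:,:,::-1]
st=ctrl.get_state();w=ctrl.read_camera("wrist")[:,:,::-1]
cv2.imwrite("pics/s7.png",s);cv2.imwrite("pics/t7.png",t)
cv2.imwrite("pics/z7.png",np.hstack([cv2.resize(s[170:250,200:400],(500,560)[:0] or (500,200),interpolation=cv2.INTER_CUBIC)]))
cv2.imwrite("pics/z7.png",np.vstack([cv2.resize(s[165:260,205:405],(600,285),interpolation=cv2.INTER_CUBIC),cv2.resize(w[40:320,180:560],(418,308))[:, :].copy() if 0 else cv2.resize(w[0:300,0:560],(600,315))]))
E
```

```text
t 11.25 eef [0.4504 0.1529 0.2151] in latch mm [-42.4366  -1.2432 145.1157] zyaw -86.82989109463183 F [-0.3486 -0.7718  0.5023] op 0.00017376132900256088
```

View pics/z7.png

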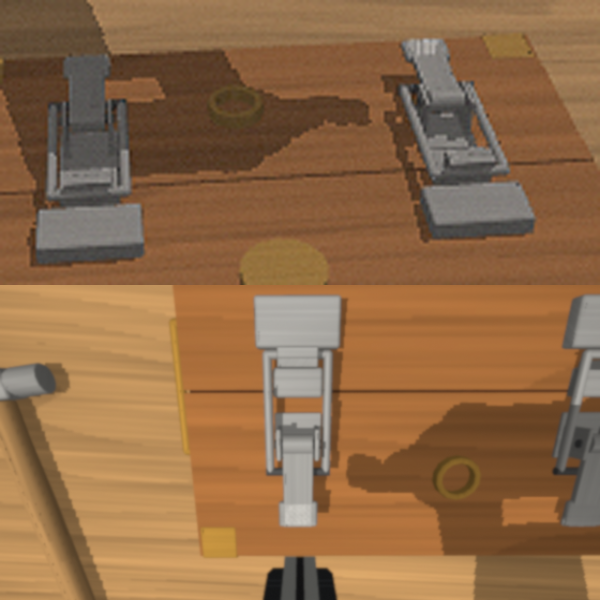

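```bash
python3 - <<'E'
from rel import *
st=ctrl.get_state()
for (a,b),(c,d) in [((443,40),(282,525)),((405,42),(316,525))]:
    X,e=tri(("scene",205+a/3,165+b/3),("wrist",c*560/600,(d-285)*300/315,st)); print(L@(X-O)*1e3,e)
E
```

```text
[-61.654   12.5949  24.9793] [np.float64(1.9503141432375142), np.float64(1.9503141432375348)]
[-61.0251 -12.1621  25.7155] [np.float64(2.358631168699531), np.float64(2.3586311686995223)]
```

```bash
python3 - <<'E'
from rel import *
rel();print(ctrl.sign_off())
E
```

```text
t 11.4 eef [0.4483 0.1527 0.2116] in latch mm [-44.5059  -1.385  141.6286] zyaw -86.8349345335866 F [-0.2974  0.2439 -0.4086] op 0.0006946001014441378
the job is handed in; nothing more can be done
None
```

The undone latch is now fastened: its loop is hooked and its lever lies flat. I handed the job in at 11.4 s of the 35 s allowed; sign-off reports no verdict.

I pushed the loop past upright with the closed fingers. It dropped onto the shelf behind the keeper while the lever was still raised. I then pushed the lever from the keeper side, over centre and down flat, and lifted the gripper clear.

**Last checks:**
- **Lever:** after I let go, its tip measured about 61 mm behind the latch's origin. The top corners were 25 to 26 mm above the lid, against 24.5 mm for perfectly flat, so it is well within 0.1 rad. The two camera rays missed each other by about 2 mm each, so that height is only good to about 2 mm.
- **Loop bar:** in the last pictures it sits under the keeper's lip and looks like the fastened twin. I judged this by eye and did not measure its position.
- **Forces:** the largest reading I saw was about 17 N, at the end of the press. With the gripper clear the force was near zero.

No check failed.

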